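Sweep the stray bottle caps into the collecting pan

TASK

Sweep the three loose bottle caps along the bench with your fingers, gently, through the open front of the steel pan until each lies flat on the pan's floor, wholly past the sloping lip. Only push them: do not pinch, lift or tip a cap. Leave the small jar, the beaker and the reagent bottle with its cap standing where they are.

Things in the scene. Friction and masses are not known exactly. Their poses are not given: they have to be found in the camera images.
- cap0: loose ribbed blue plastic screw cap lying closed top up on the bench: a disc 52 mm across and 25 mm high, about 18 g; origin at the centre of its underside, z up
- cap0_center (a point): centre of cap0, 12.5 mm above its underside
- cap1: loose ribbed blue plastic screw cap lying closed top up on the bench: a disc 52 mm across and 25 mm high, about 18 g; origin at the centre of its underside, z up
- cap1_center (a point): centre of cap1, 12.5 mm above its underside
- cap2: loose ribbed blue plastic screw cap lying closed top up on the bench: a disc 52 mm across and 25 mm high, about 18 g; origin at the centre of its underside, z up
- cap2_center (a point): centre of cap2, 12.5 mm above its underside
- pan: fixed steel collecting pan, 160 mm deep (x) by 260 mm wide (y). Origin on the bench under its centre; x runs from the open mouth to the back wall, z up. At the mouth (x -80 to -60 mm) a lip slopes up 3 mm to the flat floor, 3 mm above the bench. Inner wall faces: back x = 76 mm, sides y = +-126 mm (from x = -60 mm on); walls 4 mm thick, tops 33 mm above the bench
- pan_lip (a point): middle of the pan's lip at its top edge, where the flat floor begins (pan x = -60 mm, y = 0)
- vial: bystander: small closed sample jar standing on the bench between the caps, 36 mm across, 48 mm high; origin at the centre of its underside
- reagent: bystander: glass reagent bottle behind the back wall of the pan, 76 mm across, 162 mm high, wearing a blue cap like the loose ones; origin at the centre of its underside
- beaker: bystander: glass beaker about 70 mm across, 85 mm high; origin at the centre of its underside
Mind the look-alikes: they are no part of the job. Leave any brown, green or red look-alike of the cap2 alone.

How it is judged:
At the end, for the whole second after the job is handed in: All three caps lie still and flat (within 0.12 rad) on the pan's floor between its walls, each wholly past the top of the sloping lip (cap centre more than 24 mm beyond it); the jar, beaker and reagent bottle stand upright within 12 mm of where they were (x of cap0_center in the frame of pan between -0.036 and 0.058 m and y of cap0_center in the frame of pan between -0.108 and 0.108 m and height (world z) of each of cap0_center, cap1_center, cap2_center below 0.02 m and angle between each of cap0, cap1, cap2's own z axis and vertical below 0.12 rad and linear speed of each of cap0, cap1, cap2 below 0.01 m/s and x of cap1_center in the frame of pan between -0.036 and 0.058 m and y of cap1_center in the frame of pan between -0.108 and 0.108 m and x of cap2_center in the frame of pan between -0.036 and 0.058 m and y of cap2_center in the frame of pan between -0.108 and 0.108 m and distance of each of vial, reagent, beaker from where it was at the start of the episode below 0.012 m and angle between each of vial, reagent, beaker's own z axis and vertical below 0.1 rad); the robot touches nothing.
It fails at once if a cap is lifted or tipped up (its centre more than 25 mm above the bench) (height (world z) of any of cap0_center, cap1_center, cap2_center above 0.025 m).
It fails at once if a cap is pinched or jammed: more than 15 N from the fingers (contact force between the fingers and cap0 above 15 N or contact force between the fingers and cap1 above 15 N or contact force between the fingers and cap2 above 15 N).
It fails at once if the small jar, the beaker or the reagent bottle is shifted more than 12 mm or tipped (distance of any of vial, reagent, beaker from where it was at the start of the episode above 0.012 m or angle between any of vial, reagent, beaker's own z axis and vertical above 0.2 rad).
It also fails if it takes over 64 s, if anything falls off the work surface, if the arm or the gripper's body presses on something with over 40 N, if the wrist force passes 120 N, or if a joint passes its speed limit or range.

ROBOT

A 7-joint arm with a two-finger parallel gripper is mounted at the origin on the work surface. World frame = base frame: x ahead of the robot, y to its left, z up, the work surface at z = 0. Lengths are in m, angles in rad, forces in N, time in s.
With the tool pointing down it reaches from about 0.425 to 0.925 m from the base axis. Payload 6.8 kg.
Tool frame: the origin (TCP) lies at the very end of the fingers, on their centre line; the grasp point (between the pads) lies bot.grip_depth behind it (bot.grip_depth is the distance from the TCP to the grasp point, in m); z points along the fingers, y is the line along which they close (so a half turn about z gives the same grasp; the last joint's range is limited). The gripper opens to 85 mm and grips with 20 to 120 N. Pads are 22 mm wide; open, the fingers measure 114 mm over their backs; the gripper's body (76 mm by 85 mm) begins 54 mm behind the grasp point. The pads swing forward as they close: fully open they stand 13 mm farther back than shut.
Start: joints at [1.156, 0.477, 0.022, 1.555, -0.011, 1.109, -0.083], TCP at [0.204, -0.643, 0.231] pointing down, gripper open.
Joint ranges: [-2.96, 2.96], [-0.34, 2.1], [-1.41, 1.46], [0.24, 2.44], [-1.37, 4.51], [0.17, 1.92], [-2.96, 2.96]. Speed limits (rad/s): [2.39, 2.39, 3.14, 3.14, 3.14, 3.14, 3.14].

INTERFACE

Orientations are given as a unit quaternion [w, x, y, z].
In Python, from station import bot gives the robot as it stands.
- The arm moves only by the tool send_rows, never from a script. Its arguments are lists of equal length, an entry for each row: "slide": the shift along the tool's x, y, z in mm, a list of three; "roll": the turn about the tool's z in degrees; "claw": the opening, from 0 (shut) to 1 (fully open). A call has exactly 8 rows; each row is the pose to reach, as a shift and turn from the pose commanded when the call began, along the tool's axes at that moment; what a row does not reach only later rows make up. A row lasts 1/12 s, in which the tool goes at most 41.7 mm and 7.16 degrees, less where a joint would pass 70% of its speed; a pose out of reach is approached as far as the arm can. A call with a gripper value outside its range is refused whole. The fingers move at their own pace and stop on an object; "force" is the grip in N (left out, the last holds). Time passes only in rows, so rows that repeat a pose let the fingers close, or fill a call up. It gives the time, the measured TCP pose, the force, the opening and the grip force at its end, in the units of the state.
- bot.get_obs(): the state, without advancing time (a new reading comes with each control period).
- bot.read_camera(name): name is "scene" or "top" or "wrist"; returns the picture (400x640x3 uint8, red, green, blue); there is no depth.
- bot.camera_model(name): a dict with "camera_matrix" (3x3 intrinsics, pixels), "camera_from_world" (4x4, takes a point from world to camera coordinates). Camera axes: x right, y down, z forward; pixel columns grow to the right and rows downward; lengths in m; the calibration is good to about 2 mm. A picture is of the moment at which its call begins: read the wrist's pose just before it. camera_model takes no time and is no camera call; for the wrist camera it gives the pose at the moment of the call.
- bot.hand_in(): hands the job in; it is judged then, once.
The state is a dict: "t": time; "q": joint angles; "joint_vel": joint speeds; "joint_torque": joint torques, N m; "eef_pos": TCP position; "tool_rot": TCP orientation; "contact_force": force on the tool from outside, world axes, zero at the start; "torque": the same for the moment, N m; "gripper_width": opening from 0.0 (shut) to 1.0 (fully open); "grasp_force": force on a finger pad.
Only numpy, scipy, OpenCV 4.12 (cv2) and the standard library are available. Lean on these libraries where they do the work, as an engineer would, in place of code of your own. Each camera call takes 0.05 s, during which the arm holds its last target. There are 200 camera calls.

## Working session

There is one attempt and no reset: what is moved stays moved. The work goes in short steps, Python scripts to look and compute and a tool call to move; the robot and the scene stay as the last step left them, time stands still between calls to the robot, and variables do not carry over. Pictures are saved under pics/ and viewed, at most 10 in all, crops included, and the job is handed in when it is done.

Besides the shell and the picture viewer there is one more tool, called after "Request:" in YAML: its name, and indented under it one key for each argument. send_rows: Moves the arm, as the interface text tells. Its arguments: {"type":"object","properties":{"slide":{"type":"array","items":{"type":"array","items":{"type":"number"}}},"roll":{"type":"array","items":{"type":"number"}},"claw":{"type":"array","items":{"type":"number"}},"force":{"type":"number"}},"required":["slide","roll","claw"]}

```bash
mkdir -p pics; python3 - <<'E'
from station import bot
import cv2,numpy as np
o=bot.get_obs();print({k:np.round(o[k],3).tolist() for k in("t","eef_pos","tool_rot","gripper_width")},bot.grip_depth)
for n in("top","scene"):
    cv2.imwrite(f"pics/{n}0.png",cv2.cvtColor(bot.read_camera(n),cv2.COLOR_RGB2BGR))
    m=bot.camera_model(n);print(n,np.round(m["camera_matrix"],1).tolist(),np.round(m["camera_from_world"],3).tolist())
E
```

```text
{'t': 0.0, 'eef_pos': [0.204, -0.643, 0.23], 'tool_rot': [-0.001, 0.988, 0.153, -0.0], 'gripper_width': 1.006} 0.0187
top [[494.9, 0.0, 328.1], [0.0, 494.9, 201.6], [0.0, 0.0, 1.0]] [[-0.1, -0.995, 0.002, 0.069], [-0.974, 0.098, -0.204, 0.602], [0.202, -0.022, -0.979, 1.399], [0.0, 0.0, 0.0, 1.0]]
scene [[387.3, 0.0, 327.4], [0.0, 387.3, 197.5], [0.0, 0.0, 1.0]] [[-0.678, 0.735, 0.013, 0.358], [0.59, 0.555, -0.586, -0.342], [-0.438, -0.39, -0.81, 1.261], [0.0, 0.0, 0.0, 1.0]]
```

View pics/top0.png

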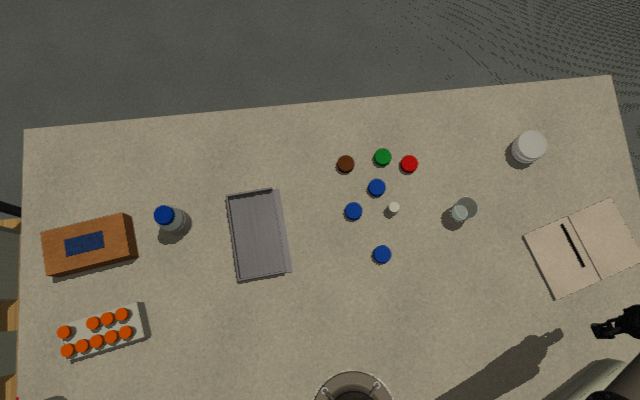

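View pics/scene0.png

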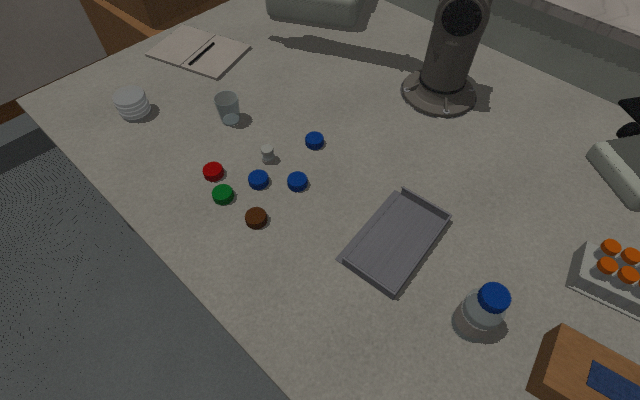

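The top view shows the pan at about (257,235) with its mouth to the right. The blue caps are at (354,211), (377,188) and (382,254), the jar at (394,208) and the beaker at (460,213). The brown, green and red look-alikes are at (345,163), (383,157) and (409,164). The scene view shows the same blue caps at (297,181), (259,179) and (314,140). Next I measure from both views.

```bash
cat > h.py <<'E'
from station import bot
import cv2,numpy as np
def P(n):
    m=bot.camera_model(n);return np.array(m["camera_matrix"])@np.array(m["camera_from_world"])[:3]
def tri(views,pix):
    A=[]
    for M,(u,v) in zip(views,pix): A+=[u*M[2]-M[0],v*M[2]-M[1]]
    x=np.linalg.svd(np.array(A))[2][-1];return x[:3]/x[3]
def onz(M,p,z):
    H=np.c_[M[:,0],M[:,1],M[:,2]*z+M[:,3]];w=np.linalg.solve(H,[p[0],p[1],1]);return w[:2]/w[2]
def blobs(im,amin=40):
    h=cv2.cvtColor(im,cv2.COLOR_RGB2HSV);m=cv2.inRange(h,(105,150,50),(128,255,255))
    n,_,s,c=cv2.connectedComponentsWithStats(m)
    return [(c[i],s[i,4]) for i in range(1,n) if s[i,4]>amin]
E
python3 - <<'E'
from h import *
for n in("top","scene"):
    im=cv2.cvtColor(cv2.imread(f"pics/{n}0.png"),cv2.COLOR_BGR2RGB);M=P(n)
    for c,a in blobs(im): print(n,c.round(1),a,onz(M,c,.015).round(4))
    x,y,w,h=(215,140,270,150) if n=="top" else(190,90,270,210)
    k=2.9
    cv2.imwrite(f"pics/{n}c.png",cv2.resize(cv2.cvtColor(im,cv2.COLOR_RGB2BGR)[y:y+h,x:x+w],None,fx=k,fy=2.85,interpolation=cv2.INTER_CUBIC))
E
```

```text
top [376.4 187. ] 218 [ 0.6464 -0.1441]
top [352.9 210.7] 225 [ 0.58   -0.0644]
top [163.2 214.5] 286 [0.6257 0.509 ]
top [ 83.5 243.7] 393 [0.5605 0.7493]
top [381.7 253.9] 234 [ 0.4411 -0.1354]
scene [313.9 140.1] 254 [ 0.4409 -0.1325]
scene [257.8 179.1] 316 [ 0.6451 -0.1411]
scene [296.7 180.9] 306 [ 0.5791 -0.0623]
scene [493.8 297.3] 795 [0.5128 0.4762]
```

View pics/topc.png

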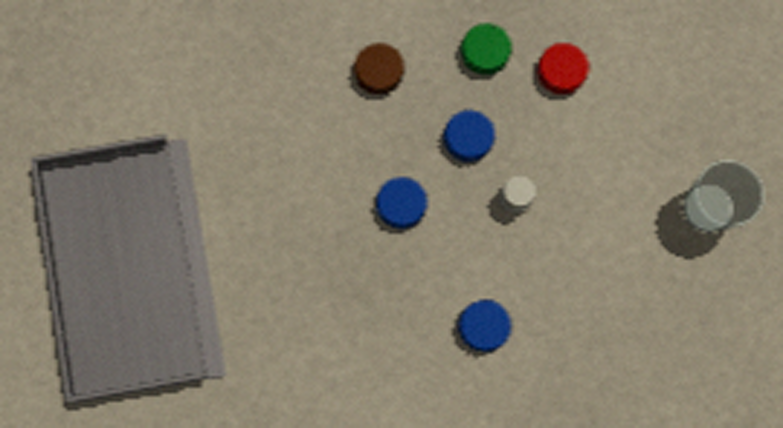

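View pics/scenec.png

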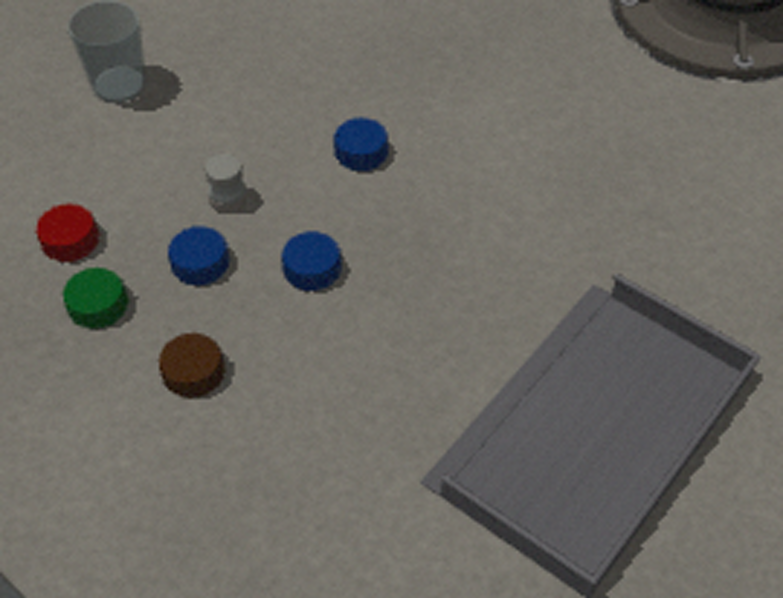

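The crops show:
- **Pan lip:** bench-edge corners at top-crop (188,140) and (222,377), scene-crop (596,287) and (423,483).
- **Pan back wall:** back-top corners at (34,158) and (67,406), scene-crop (758,358) and (594,595).
- **Jar:** top at (519,190), scene-crop (224,167).
- **Beaker:** base at about (709,207).

```bash
python3 - <<'E'
from h import *
T,S=P("top"),P("scene")
t=lambda p:(215+p[0]/2.9-.17,140+p[1]/2.853-.17); s=lambda p:(190+p[0]/2.9-.17,90+p[1]/2.848-.17)
for n,a,b in(("lipL(+x)",(188,140),(423,483)),("lipR(-x)",(222,377),(596,287)),("backL",(34,158),(594,595)),("backR",(67,406),(758,358)),("jartop",(519,190),(224,167)),("beakbase",(709,207),(119,82)),("beakrim",(733,192),(106,22)),("brown",(380,67),(192,356)),("green",(486,48),(96,288)),("red",(563,67),(68,224))):
    z={"l":0,"b":.033,"j":.048}[n[0]] if n[0] in"lbj" and n[:4]!="beak" and n!="brown" else (.085 if n=="beakrim" else 0 if n=="beakbase" else .025)
    print(n,tri([T,S],[t(a),s(b)]).round(4),onz(T,t(a),z).round(4),onz(S,s(b),z).round(4))
for n,a,b in(("A",(376.4,187),(257.8,179.1)),("B",(352.9,210.7),(296.7,180.9)),("C",(381.7,253.9),(313.9,140.1))): print(n,tri([T,S],[a,b]).round(4))
o=bot.get_obs()
from scipy.spatial.transform import Rotation as R
q=o["tool_rot"];print(R.from_quat([q[1],q[2],q[3],q[0]]).as_matrix().round(4))
E
```

```text
lipL(+x) [ 0.6734  0.1554 -0.0049] [0.6737 0.1527] [0.6731 0.1608]
lipR(-x) [ 0.4155  0.1393 -0.0016] [0.4158 0.1383] [0.4158 0.1414]
backL [0.6649 0.317  0.0164] [0.6621 0.3113] [0.6695 0.3231]
backR [0.4003 0.2953 0.0236] [0.3998 0.2934] [0.4071 0.2972]
jartop [ 0.5737 -0.1832  0.0469] [ 0.5748 -0.1844] [ 0.5728 -0.1795]
beakbase [ 0.5429 -0.3868  0.0044] [ 0.5451 -0.3896] [ 0.5388 -0.3884]
beakrim [ 0.5421 -0.389   0.0833] [ 0.5446 -0.3913] [ 0.5401 -0.3817]
brown [ 0.7272 -0.0571  0.0232] [ 0.7279 -0.0584] [ 0.7262 -0.0534]
green [ 0.7369 -0.1719  0.0247] [ 0.7379 -0.1729] [ 0.7356 -0.1695]
red [ 0.7075 -0.2506  0.0239] [ 0.7086 -0.2517] [ 0.7064 -0.2472]
A [ 0.6458 -0.1434  0.0143]
B [ 0.5797 -0.0637  0.0147]
C [ 0.4408 -0.1348  0.0136]
[[ 9.533e-01  3.020e-01 -6.000e-04]
 [ 3.020e-01 -9.533e-01  1.500e-03]
 [-1.000e-04 -1.600e-03 -1.000e+00]]
```

```bash
cat >> h.py <<'E'
def go(x,y,z,ang):
    """slide mm (tool axes) and roll deg from present pose to TCP x,y,z (m) with tool x at ang deg"""
    from scipy.spatial.transform import Rotation as R
    o=bot.get_obs();q=o["tool_rot"];M=R.from_quat([q[1],q[2],q[3],q[0]]).as_matrix()
    a=np.degrees(np.arctan2(M[1,0],M[0,0]));d=M.T@(np.array([x,y,z])-o["eef_pos"])*1e3
    print("slide",d.round(1),"roll",round((a-ang+180)%360-180,2),"t",round(o["t"],2),"w",np.round(o["gripper_width"],3),"q",np.round(o["q"],2))
O=np.array([.5385,.226]);X=np.array([-.07,.9975]);Y=np.array([-.9975,-.07])
def plan(c,px,py,lead=.032,back=.047):
    c=np.array(c);g=O+X*px+Y*py;u=g-c;u/=np.linalg.norm(u);a=np.degrees(np.arctan2(u[1],u[0]))
    print("start",(c-u*back).round(4),"end",(g-u*lead).round(4),"ang",a.round(2),"goal",g.round(4));return c-u*back,g-u*lead,a
E
python3 - <<'E'
from h import *
s,e,a=plan((.5797,-.0637),.03,0);go(*s,.10,a)
plan((.6458,-.1434),.015,-.075);plan((.4408,-.1348),.015,.078)
E
```

```text
start [ 0.586  -0.1103] end [0.5407 0.2242] ang 97.71 goal [0.5364 0.2559]
slide [ 525.4 -392.2  131. ] roll -80.14 t 0.1 w 1.002 q [ 1.16  0.48  0.02  1.56 -0.01  1.11 -0.08]
start [ 0.6498 -0.1902] end [0.615  0.2143] ang 94.92 goal [0.6123 0.2462]
start [ 0.4384 -0.1817] end [0.458  0.2035] ang 87.09 goal [0.4596 0.2355]
```

Request:
send_rows:
  slide:
    - [33, -25, 4]
    - [66, -50, 8]
    - [99, -75, 12]
    - [132, -100, 16]
    - [165, -125, 20]
    - [198, -150, 24]
    - [231, -175, 28]
    - [264, -200, 32]
  roll: [-5, -10, -15, -20, -25, -30, -35, -40]
  claw: [0.35, 0.35, 0.35, 0.35, 0.35, 0.35, 0.35, 0.35]
  force: 20

```text
t: 0.77
eef_pos: [0.3956, -0.3712, 0.199]
tool_rot: [-0.0, 0.875, 0.483, -0.0]
contact_force: [1.1, -0.8, 0.2]
gripper_width: 0.351
grasp_force: 0.0
```

```bash
python3 - <<'E'
from h import *
go(.586,-.1103,.10,97.7)
E
```

```text
slide [322.2  22.2  98.9] roll -39.89 t 0.77 w 0.351 q [ 0.84  0.31 -0.24  1.89  0.09  0.95 -0.01]
```

Request:
send_rows:
  slide:
    - [40, 3, 8]
    - [80, 6, 16]
    - [120, 9, 28]
    - [160, 12, 40]
    - [200, 15, 55]
    - [240, 18, 70]
    - [281, 20, 85]
    - [321, 22, 98]
  roll: [-5, -10, -15, -20, -25, -30, -35, -39.9]
  claw: [0.35, 0.35, 0.35, 0.35, 0.35, 0.35, 0.35, 0.35]

```text
t: 1.43
eef_pos: [0.5833, -0.1165, 0.1017]
tool_rot: [-0.0, 0.658, 0.753, -0.0]
contact_force: [-0.6, -0.5, -0.1]
gripper_width: 0.351
grasp_force: 0.0
```

```bash
python3 - <<'E'
from h import *
go(.586,-.1103,.007,97.7)
E
```

```text
slide [ 5.8  3.6 94.7] roll -0.0 t 1.43 w 0.351 q [ 0.42  0.54 -0.44  1.84  0.3   0.83 -0.03]
```

Request:
send_rows:
  slide:
    - [0, 0, 0]
    - [0, 1, 15]
    - [0, 1, 32]
    - [0, 1, 49]
    - [0, 1, 66]
    - [0, 1, 80]
    - [0, 1, 90]
    - [0, 1, 90]
  roll: [0, 0, 0, 0, 0, 0, 0, 0]
  claw: [0.35, 0.35, 0.35, 0.35, 0.35, 0.35, 0.35, 0.35]

```text
t: 2.1
eef_pos: [0.5823, -0.1178, 0.0107]
tool_rot: [-0.002, 0.66, 0.752, -0.001]
contact_force: [-0.7, 0.3, 0.9]
gripper_width: 0.349
grasp_force: 0.0
```

```bash
python3 - <<'E'
from h import *
im=bot.read_camera("scene");im2=bot.read_camera("wrist")
c=cv2.resize(im[100:240,200:380],None,fx=2.2,fy=2.2,interpolation=cv2.INTER_CUBIC)
w=cv2.resize(im2,(400,308))
cv2.imwrite("pics/b1.png",cv2.cvtColor(np.hstack([c[:308,:396],w]),cv2.COLOR_RGB2BGR))
go(.586,-.1103,.007,97.7);go(.5407,.2242,.007,97.7);print(bot.get_obs()["eef_pos"])
E
```

```text
slide [7.2 3.  5.9] roll -0.23 t 2.2 w 0.355 q [ 0.38  0.66 -0.38  1.87  0.37  0.68 -0.09]
slide [344.8   1.6   6. ] roll -0.23 t 2.2 w 0.355 q [ 0.38  0.66 -0.38  1.87  0.37  0.68 -0.09]
[ 0.58394682 -0.11783515  0.01290958]
```

View pics/b1.png

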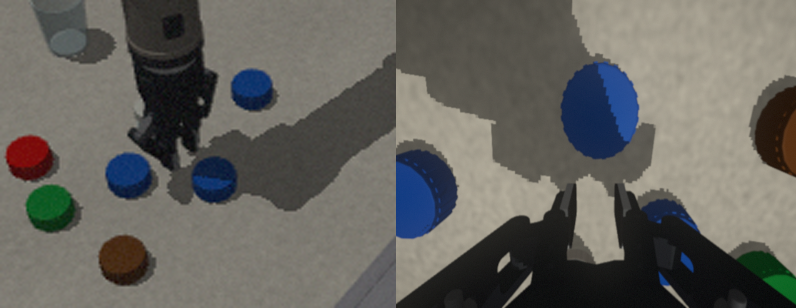

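The scene and wrist views show the fingers low behind cap B. It sits centred between the tips at wrist (600,110), with the fingers at about 570 and 622, and the jar is clear. The pose readings are noisy, so I average a few.

```bash
cat >> h.py <<'E'
def mean(n=8):
    L=[]
    for i in range(n): L.append(bot.get_obs()["eef_pos"]);bot.read_camera("wrist")
    L=np.array(L);print("mean",L.mean(0).round(4),"sd",L.std(0).round(4));return L.mean(0)
E
python3 - <<'E'
from h import *
mean()
E
```

```text
mean [ 0.5845 -0.1179  0.0137] sd [0.0003 0.0001 0.0003]
```

Request:
send_rows:
  slide:
    - [0, 0, 0]
    - [0, 0, 1]
    - [0, 0, 2]
    - [0, 0, 3]
    - [0, 0, 4]
    - [0, 0, 4]
    - [0, 0, 4]
    - [0, 0, 4]
  roll: [0, 0, 0, 0, 0, 0, 0, 0]
  claw: [0.35, 0.35, 0.35, 0.35, 0.35, 0.35, 0.35, 0.35]

```text
t: 3.27
eef_pos: [0.584, -0.1178, 0.0089]
tool_rot: [-0.0, 0.659, 0.752, 0.0]
contact_force: [-0.2, 0.2, -0.2]
gripper_width: 0.348
grasp_force: 0.0
```

```bash
python3 - <<'E'
from h import *
mean(4);print(bot.get_obs()["contact_force"]);go(.5407,.2242,.007,97.7)
E
```

```text
mean [ 0.584  -0.1178  0.0089] sd [0. 0. 0.]
[0.39845276 0.69641438 0.32080207]
slide [344.8   1.6   2. ] roll -0.22 t 3.47 w 0.349 q [ 0.38  0.67 -0.38  1.87  0.38  0.67 -0.09]
```

Request:
send_rows:
  slide:
    - [4, 1, 0]
    - [8, 1, 0]
    - [12, 1, 0]
    - [16, 1, 0]
    - [20, 1, 0]
    - [25, 1, 0]
    - [31, 1, 0]
    - [38, 1, 0]
  roll: [0, 0, 0, 0, 0, 0, 0, 0]
  claw: [0.35, 0.35, 0.35, 0.35, 0.35, 0.35, 0.35, 0.35]

```text
t: 4.13
eef_pos: [0.5799, -0.0797, 0.0089]
tool_rot: [0.0, 0.66, 0.752, -0.0]
contact_force: [-0.0, -0.3, -0.3]
gripper_width: 0.348
grasp_force: 0.1
```

Request:
send_rows:
  slide:
    - [8, 0, 0]
    - [17, 0, 0]
    - [26, 0, 0]
    - [35, 0, 0]
    - [44, 0, 0]
    - [53, 0, 0]
    - [62, 0, 0]
    - [71, 0, 0]
  roll: [0, 0, 0, 0, 0, 0, 0, 0]
  claw: [0.35, 0.35, 0.35, 0.35, 0.35, 0.35, 0.35, 0.35]

```text
t: 4.8
eef_pos: [0.5707, -0.0087, 0.009]
tool_rot: [0.0, 0.659, 0.752, 0.0]
contact_force: [-0.3, -0.7, 0.1]
gripper_width: 0.349
grasp_force: 0.1
```

```bash
python3 - <<'E'
from h import *
im=bot.read_camera("wrist");print(blobs(im,200))
cv2.imwrite("pics/b2.png",cv2.cvtColor(im,cv2.COLOR_RGB2BGR))
go(.5407,.2242,.0085,97.7);print(bot.get_obs()["eef_pos"])
E
```

```text
[(array([318.3959989 , 195.77107883]), np.int32(10947))]
slide [232.2   1.1   0.9] roll -0.08 t 4.85 w 0.346 q [ 0.19  0.64 -0.38  1.94  0.38  0.64 -0.29]
[ 0.57044339 -0.00607823  0.00904537]
```

View pics/b2.png

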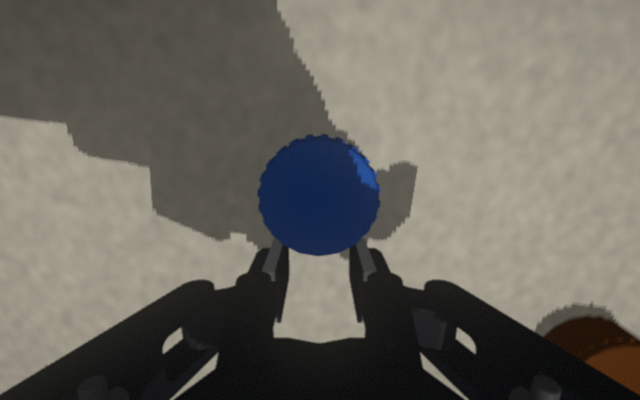

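The wrist view shows the cap at (318,196), cradled evenly between both fingertips, so I continue the push.

Request:
send_rows:
  slide:
    - [10, 0, 0]
    - [21, 0, 0]
    - [32, 0, 0]
    - [43, 0, 0]
    - [54, 1, 0]
    - [65, 1, 0]
    - [76, 1, 0]
    - [86, 1, 0]
  roll: [0, 0, 0, 0, 0, 0, 0, 0]
  claw: [0.35, 0.35, 0.35, 0.35, 0.35, 0.35, 0.35, 0.35]

```text
t: 5.52
eef_pos: [0.5603, 0.0773, 0.0089]
tool_rot: [-0.0, 0.659, 0.752, 0.0]
contact_force: [0.1, -0.2, -0.3]
gripper_width: 0.349
grasp_force: 0.1
```

Request:
send_rows:
  slide:
    - [8, 0, 0]
    - [16, 0, 0]
    - [24, 0, 0]
    - [32, 0, 0]
    - [40, 0, 0]
    - [48, 0, 0]
    - [56, 0, 0]
    - [64, 0, 0]
  roll: [0, 0, 0, 0, 0, 0, 0, 0]
  claw: [0.35, 0.35, 0.35, 0.35, 0.35, 0.35, 0.35, 0.35]

```text
t: 6.18
eef_pos: [0.5522, 0.1399, 0.009]
tool_rot: [0.0, 0.66, 0.752, 0.0]
contact_force: [0.7, 0.8, 0.3]
gripper_width: 0.352
grasp_force: 0.1
```

```bash
python3 - <<'E'
from h import *
im=bot.read_camera("wrist");print(blobs(im,200))
im=bot.read_camera("scene")
for c,a in blobs(im): print(c,a,onz(P("scene"),c,.017))
go(.5407,.2242,.0085,97.7);print(bot.get_obs()["eef_pos"],bot.get_obs()["contact_force"])
E
```

```text
[(array([318.56064271, 196.99991361]), np.int32(11576))]
[314.01140684 140.20912548] 263 [ 0.44249232 -0.1305427 ]
[257.95950156 179.26479751] 321 [ 0.64607256 -0.13913686]
[375.09462916 225.8797954 ] 391 [0.54773402 0.17578768]
[493.76625 297.36125] 800 [0.51408151 0.47610786]
slide [83.4 -0.2  0.6] roll -0.09 t 6.28 w 0.351 q [-0.07  0.64 -0.37  1.94  0.37  0.63 -0.55]
[0.55191232 0.14150988 0.00902272] [ 0.31795567  0.29403168 -1.22635716]
```

Request:
send_rows:
  slide:
    - [10, 0, 0]
    - [21, 0, 0]
    - [32, 0, 0]
    - [43, 0, 0]
    - [54, 0, 0]
    - [65, 0, 0]
    - [75, 0, 0]
    - [82, 0, 0]
  roll: [0, 0, 0, 0, 0, 0, 0, 0]
  claw: [0.35, 0.35, 0.35, 0.35, 0.35, 0.35, 0.35, 0.35]

```text
t: 6.95
eef_pos: [0.5412, 0.2225, 0.009]
tool_rot: [-0.0, 0.659, 0.752, 0.0]
contact_force: [-0.2, 0.3, 0.3]
gripper_width: 0.346
grasp_force: 0.1
```

Request:
send_rows:
  slide:
    - [0, 0, 0]
    - [-6, 0, 0]
    - [-18, 0, 0]
    - [-30, 0, -10]
    - [-40, 0, -30]
    - [-50, 0, -60]
    - [-60, 0, -90]
    - [-60, 0, -95]
  roll: [0, 0, 0, 0, 0, 0, 0, 0]
  claw: [0.35, 0.35, 0.35, 0.35, 0.35, 0.35, 0.35, 0.35]

```text
t: 7.62
eef_pos: [0.5527, 0.1567, 0.1082]
tool_rot: [0.003, 0.662, 0.75, 0.002]
contact_force: [0.9, 0.0, 0.6]
gripper_width: 0.351
grasp_force: 0.0
```

```bash
cat >> h.py <<'E'
def see():
    for n in("scene","top"):
        im=bot.read_camera(n)
        for c,a in blobs(im):
            w=onz(P(n),c,.016);print(n,c.round(1),a,"world",w.round(4),"pan",((w-O)@X).round(4),((w-O)@Y).round(4))
E
python3 - <<'E'
from h import *
see();go(.6498,-.1902,.10,94.9);print(bot.get_obs()["eef_pos"])
E
```

```text
scene [314.  140.2] 264 world [ 0.4418 -0.1312] pan -0.3496 0.1215
scene [258.  179.3] 323 world [ 0.6456 -0.1397] pan -0.3723 -0.0813
scene [405.  243.2] 427 world [0.5364 0.2568] pan 0.0309 -0.0
scene [493.8 297.3] 797 world [0.5134 0.4762] pan 0.2513 0.0075
top [376.3 187.1] 220 world [ 0.6459 -0.1438] pan -0.3764 -0.0813
top [163.3 214.6] 289 world [0.6252 0.5085] pan 0.2758 -0.1063
top [248.3 234.3] 223 world [0.5397 0.2565] pan 0.0304 -0.0033
top [ 84.  243.5] 330 world [0.5607 0.7471] pan 0.5182 -0.0587
top [381.6 254. ] 235 world [ 0.4408 -0.135 ] pan -0.3533 0.1227
slide [-358.5   53.9    5.9] roll 2.36 t 7.72 w 0.35 q [-0.05  0.5  -0.44  1.89  0.28  0.81 -0.51]
[0.55098293 0.15863194 0.10546609]
```

Request:
send_rows:
  slide:
    - [-30, 5, 0]
    - [-65, 10, 0]
    - [-100, 15, 0]
    - [-140, 20, 0]
    - [-180, 26, 0]
    - [-220, 32, 0]
    - [-260, 38, 0]
    - [-295, 44, 0]
  roll: [0, 0, 0.5, 1, 1.5, 2, 2.4, 2.4]
  claw: [0.35, 0.35, 0.35, 0.35, 0.35, 0.35, 0.35, 0.35]

```text
t: 8.38
eef_pos: [0.6301, -0.1296, 0.1019]
tool_rot: [-0.001, 0.676, 0.737, -0.001]
contact_force: [1.1, 0.1, 0.0]
gripper_width: 0.35
grasp_force: 0.0
```

Request:
send_rows:
  slide:
    - [-25, 5, 0]
    - [-50, 9, 0]
    - [-62, 11, 0]
    - [-63, 12, 0]
    - [-63, 12, 0]
    - [-63, 12, 0]
    - [-63, 12, 0]
    - [-63, 12, 0]
  roll: [0, 0, 0, 0, 0, 0, 0, 0]
  claw: [0.35, 0.35, 0.35, 0.35, 0.35, 0.35, 0.35, 0.35]

```text
t: 9.05
eef_pos: [0.6489, -0.1852, 0.104]
tool_rot: [-0.0, 0.674, 0.739, 0.0]
contact_force: [0.8, 0.0, -0.5]
gripper_width: 0.349
grasp_force: 0.0
```

```bash
python3 - <<'E'
from h import *
go(.6498,-.1902,.0085,94.9);mean(3)
E
```

```text
slide [-5.2  0.4 95.5] roll 0.34 t 9.05 w 0.349 q [ 0.44  0.63 -0.36  1.64  0.26  0.92  0.07]
mean [ 0.649  -0.1856  0.1041] sd [0.     0.0004 0.    ]
```

Request:
send_rows:
  slide:
    - [-7, 0, 8]
    - [-7, 0, 22]
    - [-7, 0, 38]
    - [-7, 0, 54]
    - [-7, 0, 70]
    - [-7, 0, 84]
    - [-7, 0, 92]
    - [-7, 0, 95]
  roll: [0.3, 0.3, 0.3, 0.3, 0.3, 0.3, 0.3, 0.3]
  claw: [0.35, 0.35, 0.35, 0.35, 0.35, 0.35, 0.35, 0.35]

```text
t: 9.87
eef_pos: [0.6481, -0.1943, 0.0065]
tool_rot: [-0.001, 0.677, 0.736, -0.001]
contact_force: [-0.0, -0.2, 0.0]
gripper_width: 0.351
grasp_force: 0.0
```

```bash
python3 - <<'E'
from h import *
mean(4);go(.615,.2143,.0085,94.9);print(blobs(bot.read_camera("wrist"),1500))
E
```

```text
mean [ 0.6489 -0.1944  0.0077] sd [0.0006 0.0001 0.001 ]
slide [410.3  -1.1   1. ] roll -0.13 t 10.07 w 0.351 q [ 0.42  0.75 -0.32  1.67  0.32  0.77  0.04]
[(array([316.22940787, 149.3807476 ]), np.int32(12092))]
```

Request:
send_rows:
  slide:
    - [4, 0, 0]
    - [8, 0, 0]
    - [12, 0, 0]
    - [16, 0, 0]
    - [20, 0, 0]
    - [25, 0, 0]
    - [31, 0, 0]
    - [38, 0, 0]
  roll: [0, 0, 0, 0, 0, 0, 0, 0]
  claw: [0.35, 0.35, 0.35, 0.35, 0.35, 0.35, 0.35, 0.35]

```text
t: 10.78
eef_pos: [0.6463, -0.1562, 0.009]
tool_rot: [0.0, 0.677, 0.736, -0.0]
contact_force: [-0.3, -0.5, 0.0]
gripper_width: 0.352
grasp_force: 0.2
```

Request:
send_rows:
  slide:
    - [9, 0, 0]
    - [19, 0, 0]
    - [29, 0, 0]
    - [40, 0, 0]
    - [51, 0, 0]
    - [62, 0, 0]
    - [73, 0, 0]
    - [84, 0, 0]
  roll: [0, 0, 0, 0, 0, 0, 0, 0]
  claw: [0.35, 0.35, 0.35, 0.35, 0.35, 0.35, 0.35, 0.35]

```text
t: 11.45
eef_pos: [0.6393, -0.0715, 0.0089]
tool_rot: [-0.0, 0.677, 0.736, 0.0]
contact_force: [0.7, -0.4, 0.4]
gripper_width: 0.348
grasp_force: 0.2
```

Request:
send_rows:
  slide:
    - [10, 0, 0]
    - [20, 0, 0]
    - [31, 0, 0]
    - [42, 0, 0]
    - [53, 0, 0]
    - [64, 0, 0]
    - [75, 0, 0]
    - [84, 0, 0]
  roll: [0, 0, 0, 0, 0, 0, 0, 0]
  claw: [0.35, 0.35, 0.35, 0.35, 0.35, 0.35, 0.35, 0.35]

```text
t: 12.12
eef_pos: [0.6322, 0.0126, 0.009]
tool_rot: [-0.0, 0.677, 0.736, 0.0]
contact_force: [-0.5, -0.5, 1.3]
gripper_width: 0.35
grasp_force: 0.1
```

```bash
python3 - <<'E'
from h import *
go(.615,.2143,.0085,94.9);print(bot.get_obs()["eef_pos"],blobs(bot.read_camera("wrist"),1500));see()
E
```

```text
slide [202.5  -0.3   0.5] roll -0.08 t 12.12 w 0.35 q [ 0.11  0.7  -0.32  1.79  0.32  0.71 -0.29]
[0.63224941 0.01257493 0.00896183] [(array([318.45502742, 195.85255941]), np.int32(10940))]
scene [320.4 140.7] 48 world [ 0.4306 -0.1166] pan -0.3342 0.1316
scene [313.9 217.1] 359 world [0.6305 0.0497] pan -0.1823 -0.0794
scene [405.  243.1] 426 world [0.5361 0.2567] pan 0.0308 0.0002
scene [493.8 297.3] 796 world [0.5134 0.4761] pan 0.2512 0.0075
top [313.4 199.1] 138 world [0.6277 0.0515] pan -0.1803 -0.0768
top [163.4 214.7] 294 world [0.6249 0.5081] pan 0.2754 -0.106
top [248.6 234.7] 243 world [0.5383 0.2555] pan 0.0295 -0.0019
top [ 83.1 243.9] 339 world [0.5599 0.7498] pan 0.521 -0.0581
```

Well cradled. Continuing over the lip.

Request:
send_rows:
  slide:
    - [10, 0, 0]
    - [20, 0, 0]
    - [30, 0, 0]
    - [40, 0, 0]
    - [49, 0, 0]
    - [57, 0, 0]
    - [65, 0, 0]
    - [73, 0, 0]
  roll: [0, 0, 0, 0, 0, 0, 0, 0]
  claw: [0.35, 0.35, 0.35, 0.35, 0.35, 0.35, 0.35, 0.35]

```text
t: 12.93
eef_pos: [0.6262, 0.0844, 0.0089]
tool_rot: [0.0, 0.677, 0.736, -0.0]
contact_force: [-0.9, 0.4, 0.0]
gripper_width: 0.348
grasp_force: 0.1
```

Request:
send_rows:
  slide:
    - [8, 0, 0]
    - [16, 0, 0]
    - [24, 0, 0]
    - [32, 0, 0]
    - [40, 0, 0]
    - [48, 0, 0]
    - [56, 0, 0]
    - [64, 0, 0]
  roll: [0, 0, 0, 0, 0, 0, 0, 0]
  claw: [0.35, 0.35, 0.35, 0.35, 0.35, 0.35, 0.35, 0.35]

```text
t: 13.6
eef_pos: [0.6209, 0.1482, 0.009]
tool_rot: [0.0, 0.677, 0.736, 0.0]
contact_force: [0.2, 0.4, 0.2]
gripper_width: 0.352
grasp_force: 0.1
```

Request:
send_rows:
  slide:
    - [8, 0, 0]
    - [16, 0, 0]
    - [25, 0, 0]
    - [34, 0, 0]
    - [43, 0, 0]
    - [52, 0, 0]
    - [59, 0, 0]
    - [64, 0, 0]
  roll: [0, 0, 0, 0, 0, 0, 0, 0]
  claw: [0.35, 0.35, 0.35, 0.35, 0.35, 0.35, 0.35, 0.35]

```text
t: 14.27
eef_pos: [0.6154, 0.2127, 0.009]
tool_rot: [-0.0, 0.677, 0.736, 0.0]
contact_force: [0.2, 0.4, -0.1]
gripper_width: 0.352
grasp_force: 0.0
```

Request:
send_rows:
  slide:
    - [0, 0, 0]
    - [-6, 0, 0]
    - [-18, 0, 0]
    - [-30, 0, -10]
    - [-40, 0, -30]
    - [-50, 0, -60]
    - [-60, 0, -90]
    - [-60, 0, -95]
  roll: [0, 0, 0, 0, 0, 0, 0, 0]
  claw: [0.35, 0.35, 0.35, 0.35, 0.35, 0.35, 0.35, 0.35]

```text
t: 14.93
eef_pos: [0.6245, 0.1465, 0.1098]
tool_rot: [0.003, 0.679, 0.734, 0.002]
contact_force: [0.9, -0.3, 0.1]
gripper_width: 0.351
grasp_force: 0.0
```

```bash
python3 - <<'E'
from h import *
see();s,e,a=plan((.4408,-.1340),.015,.078,back=.054);go(*s,.10,a);print(bot.get_obs()["eef_pos"])
E
```

```text
scene [314.  140.2] 263 world [ 0.4418 -0.1313] pan -0.3497 0.1215
scene [405.  243.1] 423 world [0.5362 0.2567] pan 0.0308 0.0002
scene [381.7 261.9] 457 world [0.6123 0.2468] pan 0.0155 -0.0751
scene [493.8 297.4] 796 world [0.5134 0.4762] pan 0.2513 0.0075
top [250.1 209.3] 227 world [0.6154 0.2459] pan 0.0145 -0.0781
top [163.4 214.6] 293 world [0.6251 0.5083] pan 0.2755 -0.1061
top [248.4 234.3] 227 world [0.5394 0.2561] pan 0.0299 -0.003
top [ 83.7 243.9] 336 world [0.5597 0.748 ] pan 0.5192 -0.0577
top [381.6 254. ] 234 world [ 0.4409 -0.135 ] pan -0.3533 0.1226
start [ 0.438  -0.1879] end [0.458  0.2035] ang 87.08 goal [0.4596 0.2355]
slide [-321.  -210.7    5.8] roll 7.48 t 15.03 w 0.35 q [-0.07  0.58 -0.36  1.73  0.25  0.87 -0.46]
[0.6225801  0.14874327 0.10661287]
```

Request:
send_rows:
  slide:
    - [-22, -15, 0]
    - [-48, -32, 0]
    - [-76, -50, 0]
    - [-104, -68, 0]
    - [-132, -87, 0]
    - [-160, -105, 0]
    - [-188, -123, 0]
    - [-216, -142, 0]
  roll: [1, 2, 3, 4, 5, 6, 7, 7.5]
  claw: [0.35, 0.35, 0.35, 0.35, 0.35, 0.35, 0.35, 0.35]

```text
t: 15.7
eef_pos: [0.495, -0.0775, 0.1029]
tool_rot: [-0.001, 0.724, 0.69, -0.001]
contact_force: [0.7, -0.2, -0.2]
gripper_width: 0.346
grasp_force: 0.0
```

```bash
python3 - <<'E'
from h import *
mean(3);go(.438,-.188,.1,87.1)
E
```

```text
mean [ 0.4927 -0.0814  0.1025] sd [0.0018 0.003  0.0003]
slide [-111.7  -50.5    3.1] roll -0.15 t 15.85 w 0.355 q [ 0.3   0.39 -0.32  2.06  0.18  0.72 -0.19]
```

Request:
send_rows:
  slide:
    - [-20, -9, 0]
    - [-42, -19, 0]
    - [-66, -30, 0]
    - [-88, -40, 0]
    - [-104, -47, 0]
    - [-110, -50, 0]
    - [-110, -50, 0]
    - [-110, -50, 0]
  roll: [0, 0, 0, 0, 0, 0, 0, 0]
  claw: [0.35, 0.35, 0.35, 0.35, 0.35, 0.35, 0.35, 0.35]

```text
t: 16.52
eef_pos: [0.4425, -0.182, 0.1037]
tool_rot: [-0.0, 0.723, 0.69, 0.0]
contact_force: [1.1, -0.3, 0.7]
gripper_width: 0.351
grasp_force: 0.0
```

```bash
python3 - <<'E'
from h import *
mean(3);go(.438,-.188,.0085,87.1)
E
```

```text
mean [ 0.4428 -0.1817  0.1038] sd [0.0002 0.0002 0.0001]
slide [-6.7 -4.6 95.4] roll 0.33 t 16.67 w 0.351 q [ 0.51  0.35 -0.3   2.11  0.16  0.7   0.06]
```

Request:
send_rows:
  slide:
    - [-7, -4.5, 8]
    - [-7, -4.5, 22]
    - [-7, -4.5, 38]
    - [-7, -4.5, 54]
    - [-7, -4.5, 70]
    - [-7, -4.5, 84]
    - [-7, -4.5, 92]
    - [-7, -4.5, 95]
  roll: [0.3, 0.3, 0.3, 0.3, 0.3, 0.3, 0.3, 0.3]
  claw: [0.35, 0.35, 0.35, 0.35, 0.35, 0.35, 0.35, 0.35]

```text
t: 17.33
eef_pos: [0.4362, -0.1895, 0.0074]
tool_rot: [-0.001, 0.725, 0.688, -0.001]
contact_force: [-0.1, -0.3, -0.3]
gripper_width: 0.35
grasp_force: 0.0
```

```bash
python3 - <<'E'
from h import *
mean(4);go(.458,.2035,.0088,87.1);print(blobs(bot.read_camera("wrist"),1500))
E
```

```text
mean [ 0.4367 -0.1897  0.0082] sd [0.0004 0.0002 0.0006]
slide [ 3.941e+02 -3.000e-01  5.000e-01] roll -0.11 t 17.53 w 0.348 q [ 0.47  0.52 -0.24  2.16  0.25  0.49 -0.01]
[(array([317.89458001, 140.1816864 ]), np.int32(12417))]
```

Request:
send_rows:
  slide:
    - [4, 0, 0]
    - [8, 0, 0]
    - [12, 0, 0]
    - [16, 0, 0]
    - [20, 0, 0]
    - [25, 0, 0]
    - [31, 0, 0]
    - [38, 0, 0]
  roll: [0, 0, 0, 0, 0, 0, 0, 0]
  claw: [0.35, 0.35, 0.35, 0.35, 0.35, 0.35, 0.35, 0.35]

```text
t: 18.25
eef_pos: [0.4392, -0.1516, 0.0089]
tool_rot: [0.0, 0.726, 0.688, -0.0]
contact_force: [-0.3, -0.1, -0.2]
gripper_width: 0.355
grasp_force: 0.2
```

Request:
send_rows:
  slide:
    - [9, 0, 0]
    - [19, 0, 0]
    - [29, 0, 0]
    - [40, 0, 0]
    - [51, 0, 0]
    - [62, 0, 0]
    - [73, 0, 0]
    - [84, 0, 0]
  roll: [0, 0, 0, 0, 0, 0, 0, 0]
  claw: [0.35, 0.35, 0.35, 0.35, 0.35, 0.35, 0.35, 0.35]

```text
t: 18.92
eef_pos: [0.4435, -0.0667, 0.0089]
tool_rot: [-0.0, 0.725, 0.688, 0.0]
contact_force: [-0.2, -0.4, 0.3]
gripper_width: 0.349
grasp_force: 0.2
```

Request:
send_rows:
  slide:
    - [10, 0, 0]
    - [20, 0, 0]
    - [31, 0, 0]
    - [42, 0, 0]
    - [53, 0, 0]
    - [64, 0, 0]
    - [75, 0, 0]
    - [84, 0, 0]
  roll: [0, 0, 0, 0, 0, 0, 0, 0]
  claw: [0.35, 0.35, 0.35, 0.35, 0.35, 0.35, 0.35, 0.35]

```text
t: 19.58
eef_pos: [0.448, 0.0172, 0.0089]
tool_rot: [-0.0, 0.725, 0.688, 0.0]
contact_force: [0.2, 0.4, 0.5]
gripper_width: 0.35
grasp_force: 0.2
```

```bash
python3 - <<'E'
from h import *
go(.458,.2035,.0088,87.1);print(bot.get_obs()["eef_pos"],blobs(bot.read_camera("wrist"),1500))
E
```

```text
slide [186.6   0.3   0.2] roll -0.09 t 19.58 w 0.35 q [ 0.01  0.49 -0.22  2.23  0.24  0.45 -0.46]
[0.44795331 0.01715443 0.00893249] [(array([318.63319017, 196.00383807]), np.int32(10943))]
```

Request:
send_rows:
  slide:
    - [9, 0, 0]
    - [18, 0, 0]
    - [26, 0, 0]
    - [34, 0, 0]
    - [42, 0, 0]
    - [50, 0, 0]
    - [58, 0, 0]
    - [66, 0, 0]
  roll: [0, 0, 0, 0, 0, 0, 0, 0]
  claw: [0.35, 0.35, 0.35, 0.35, 0.35, 0.35, 0.35, 0.35]

```text
t: 20.3
eef_pos: [0.4515, 0.0825, 0.0089]
tool_rot: [0.0, 0.726, 0.688, -0.0]
contact_force: [-0.2, -0.3, 1.1]
gripper_width: 0.351
grasp_force: 0.1
```

Request:
send_rows:
  slide:
    - [8, 0, 0]
    - [16, 0, 0]
    - [24, 0, 0]
    - [32, 0, 0]
    - [40, 0, 0]
    - [48, 0, 0]
    - [56, 0, 0]
    - [64, 0, 0]
  roll: [0, 0, 0, 0, 0, 0, 0, 0]
  claw: [0.35, 0.35, 0.35, 0.35, 0.35, 0.35, 0.35, 0.35]

```text
t: 20.97
eef_pos: [0.4549, 0.1465, 0.0089]
tool_rot: [-0.0, 0.725, 0.688, 0.0]
contact_force: [-0.0, 0.3, -0.4]
gripper_width: 0.351
grasp_force: 0.1
```

Request:
send_rows:
  slide:
    - [8, 0, 0]
    - [16, 0, 0]
    - [24, 0, 0]
    - [32, 0, 0]
    - [40, 0, 0]
    - [47, 0, 0]
    - [53, 0, 0]
    - [56, 0, 0]
  roll: [0, 0, 0, 0, 0, 0, 0, 0]
  claw: [0.35, 0.35, 0.35, 0.35, 0.35, 0.35, 0.35, 0.35]

```text
t: 21.63
eef_pos: [0.4579, 0.2027, 0.009]
tool_rot: [-0.0, 0.725, 0.689, 0.0]
contact_force: [1.0, 0.2, 1.1]
gripper_width: 0.348
grasp_force: 0.1
```

Request:
send_rows:
  slide:
    - [0, 0, 0]
    - [-6, 0, 0]
    - [-18, 0, 0]
    - [-30, 0, -10]
    - [-40, 0, -30]
    - [-50, 0, -60]
    - [-60, 0, -90]
    - [-60, 0, -95]
  roll: [0, 0, 0, 0, 0, 0, 0, 0]
  claw: [0.35, 0.35, 0.35, 0.35, 0.35, 0.35, 0.35, 0.35]

```text
t: 22.3
eef_pos: [0.4565, 0.1382, 0.1076]
tool_rot: [0.002, 0.727, 0.686, 0.002]
contact_force: [0.2, 0.1, -0.1]
gripper_width: 0.351
grasp_force: 0.0
```

```bash
python3 - <<'E'
from h import *
see();cv2.imwrite("pics/end.png",cv2.cvtColor(bot.read_camera("scene"),cv2.COLOR_RGB2BGR));print(bot.get_obs()["eef_pos"],bot.get_obs()["t"])
E
```

```text
scene [416.6 217.9] 391 world [0.4589 0.2359] pan 0.0154 0.0787
scene [405.  243.1] 428 world [0.5361 0.2567] pan 0.0308 0.0002
scene [381.8 261.8] 455 world [0.6121 0.2468] pan 0.0156 -0.0748
scene [493.8 297.4] 798 world [0.5134 0.4762] pan 0.2513 0.0075
top [250.2 209.5] 238 world [0.6146 0.2456] pan 0.0142 -0.0772
top [163.3 214.6] 290 world [0.6252 0.5086] pan 0.2758 -0.1063
top [246.2 233.1] 141 world [0.5437 0.2626] pan 0.0361 -0.0077
top [ 83.5 243.7] 364 world [0.5604 0.7488] pan 0.52 -0.0584
top [255.3 261.1] 166 world [0.4572 0.2413] pan 0.0209 0.08
[0.45472641 0.14026205 0.10401954] 22.45
```

View pics/end.png

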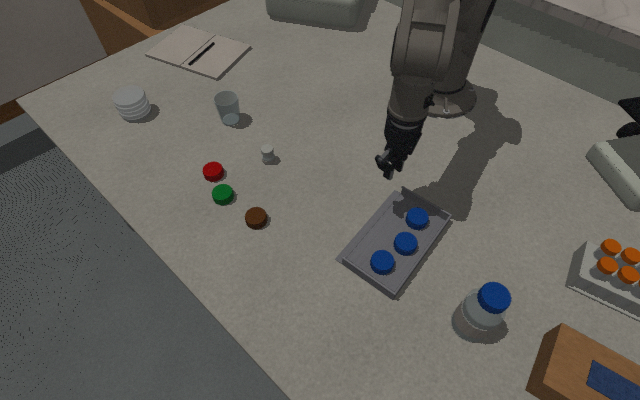

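The final view shows all three caps flat in the pan at (417,218), (405,243) and (382,262). The jar (267,152), the beaker and the reagent bottle have not moved, and the gripper is clear of everything.

```bash
python3 -c "
from station import bot
print(bot.hand_in())"
```

```text
the job is handed in; nothing more can be done
None
```

All three caps were swept into the pan and lie flat on its floor past the lip, the jar, beaker and reagent bottle still stand where they were in the last picture, and I handed the job in at about 22 s of the 64 s allowed, with no verdict returned.

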